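# Start the cake-collar sealer from its switches

## Robot

A 7-joint arm with a two-finger parallel gripper is mounted at the origin on the work surface. World frame = base frame: x ahead of the robot, y to its left, z up, the work surface at z = 0. Lengths are in m, angles in rad, forces in N, time in s.
With the tool pointing down it reaches from about 0.4 to 0.9 m from the base axis. Payload 5.5 kg.
Tool frame: the origin (TCP) lies at the very end of the fingers, on their centre line; the grasp point (between the pads) lies 19 mm behind it (bot.grip_depth is the distance from the TCP to the grasp point, in m); z points along the fingers, y is the line along which they close (so a half turn about z gives the same grasp; the last joint's range is limited). The gripper opens to 92 mm and grips with 3 to 60 N. Pads are 19 mm wide; open, the fingers measure 130 mm over their backs; the gripper's body (75 mm by 190 mm) begins 47 mm behind the grasp point.
Start: joints at [-1.017, 0.501, -0.427, 1.55, 0.221, 1.138, -0.21], TCP at [0.186, 0.623, 0.227] pointing down, gripper open.
Joint ranges: [-2.88, 2.88], [-0.31, 2.03], [-1.54, 1.56], [0.2, 2.42], [-1.41, 4.55], [0.19, 2.02], [-2.57, 2.57]. Speed limits (rad/s): [2.57, 2.57, 3.14, 3.14, 3.14, 3.14, 3.14].

## Interface

Orientations are given as a unit quaternion [w, x, y, z].
In Python, from workcell import bot gives the robot as it stands.
- The arm moves only by the tool jog_arm, never from a script. Its argument "increments" is a list of rows, each a list of 3 entries, a list of its own where there are three numbers: the opening, from 0 (shut) to 1 (fully open), then the shift along the tool's x, y, z in units of 50 mm (1.0 is 50 mm), then the turn about the tool's z in degrees. In form: [[fingers, [dx, dy, dz], roll], ...]. A call has 1 to 12 rows; each row shifts and turns the commanded pose from where the row before left it, along the tool's axes as they then stand; what a row does not reach is not made up. A row lasts 1/8 s, in which the tool goes at most 62.5 mm and 10.7 degrees, less where a joint would pass 70% of its speed; a pose out of reach is approached as far as the arm can. A call is refused whole if a number of a shift passes 1 or a number of a turn 10.7, either way. A call with a gripper value outside its range is refused whole. The fingers move at their own pace and stop on an object; "force" is the grip in N (left out, the last holds). Time passes only in rows, so rows that do not move let the fingers close. It gives the time, the measured TCP pose, the force, the opening and the grip force at its end, in the units of the state.
- bot.sense(): the state, without advancing time (a new reading comes with each control period).
- bot.get_image(name): name is "side" or "top" or "wrist"; returns the picture (400x640x3 uint8, red, green, blue); there is no depth.
- bot.calibration(name): a dict with "camera_matrix" (3x3 intrinsics, pixels), "R" (3x3) and "t" (3): a world point X has camera coordinates R X + t; the wrist camera has in their place "hand_eye" (4x4, takes a point from camera to tool coordinates, whose origin is the TCP and whose axes are the flange's). Camera axes: x right, y down, z forward; pixel columns grow to the right and rows downward; lengths in m; the calibration is good to about 2 mm. A picture is of the moment at which its call begins: read the wrist's pose just before it. calibration takes no time and is no camera call.
- bot.hand_in(): hands the job in; it is judged then, once.
Trained networks look in the newest picture that a camera, given by its name, has taken for a name from the list of things; names that differ only in an ending like _2 or _b are one class to them, and where a whole thing is asked for, a point or a joint stands for the part that bears it (a point fixed in the world has none). Each returns a list of dicts, best first, with "p" (0 to 1); they miss things now and then, are a little off and sometimes report something else, mostly with a low value. They report only what shows in the picture. A call takes as long as a camera call.
- bot.find_in(camera, thing): "at" ([x, y, z] in m, in world coordinates, good to about 4 mm: the middle of the surface that is visible of it).
- bot.silhouettes(camera, thing): "pixels" (400x640 bool, what is visible of it).
- bot.mark_of(camera, thing): "at" ([x, y, z] in m, in world coordinates, good to about 4 mm: a listed point, or the origin of a listed thing).
The state is a dict: "time_s": time; "joint_pos": joint angles; "qd": joint speeds; "joint_efforts": joint torques, N m; "eef_pos": TCP position; "tool_rot": TCP orientation; "contact_force": force on the tool from outside, world axes, zero at the start; "wrist_torque": the same for the moment, N m; "opening": finger opening in m; "gripper_force": force on a finger pad.
Only numpy, scipy, OpenCV 4.12 (cv2) and the standard library are available. Lean on these libraries where they do the work, as an engineer would, in place of code of your own. Each camera call takes 0.05 s, during which the arm holds its last target. There are 200 camera calls.

## Task

Start the sealer at the back of the bench from its two grey boxes, only by pressing with the fingers: first push the white-barred end of the black rocker all the way down, next push the blue button all the way in so that it stays in, and last press the green button all the way down and keep it down; the program finishes while still holding the green button down. Do not press the yellow or the red button, and neither pick up nor push aside the cakes and other things on the bench.

Things in the scene. Friction and masses are not known exactly. Their poses are not given: they have to be found in the camera images.
- rocker_box: Grey power-switch box, 130 x 100 x 60 mm (x, y, z), fixed to the table. Origin: centre of its underside. Its top carries the black rocker, whose pivot runs along the box's own y, 76 mm above the table.
- rocker (a joint): Black rocker, 80 mm long (along the box's x) x 44 mm wide: 0 to 0.06 = off, 0.4 rad = fully on. At 0 its white-barred end (box +x) is 0.2 rad up; pressing that end down to the stop switches on. A stiff hinge without spring: it stays where it is left. It takes about 3.6 N at the white bar.
- rocker_on_end (a point): On the rocker's surface in the middle of its white bar, 28 mm from the pivot; moves with the rocker. About 88 mm above the table when off; it goes down about 11 mm to fully on. At the start its z axis points straight up and its x is the box's +x.
- button_box: Square grey button box, 170 x 170 x 60 mm, fixed to the table. Origin: centre of its underside. On top four round buttons 80 mm apart in a square (at +-40 mm in the box's x and y); which colour is in which corner varies.
- blue (a joint): The blue button's travel: 0 = out, 0.008 m = fully in. It moves straight down. latching push button: no spring, stiff (about 4 N), stays in when pushed.
- blue_top (a point): Centre of the top face of the blue button (38 mm wide), 82 mm above the table when out; moves with it.
- green (a joint): The green button's travel: 0 = out, 0.008 m = fully in. It moves straight down. spring push button: 1.4 N to start, 5 N at the bottom, rises when released.
- green_top (a point): Centre of the top face of the green button (38 mm wide), 82 mm above the table when out; moves with it.
- yellow (a joint): The yellow button's travel: 0 = out, 0.008 m = fully in. It moves straight down. latching push button like the blue one, to be left alone.
- yellow_top (a point): Centre of the top face of the yellow button (38 mm wide), 82 mm above the table when out; moves with it.
- stop (a joint): The red stop button's travel: 0 = out, 0.008 m = fully in. It moves straight down. red mushroom stop button, spring, to be left alone.
- stop_top (a point): Centre of the top face of the red mushroom button (42 mm wide), 92 mm above the table when out; moves with it.
- green_base: Black collar of the green button (52 mm wide, 10 mm high), with the button in it. Origin: centre of its underside, on the box's top.
- blue_base: Black collar of the blue button (52 mm wide, 10 mm high), with the button in it. Origin: centre of its underside, on the box's top.
- cake_a: Loose bystander: heart-shaped cake, cream over a pink base with red labels, about 80 x 80 x 50 mm, in front of the boxes. Origin: middle of its underside.
- cake_b: Loose bystander: another heart cake, same size, near the back on the left. Origin: middle of its underside.
- cake_c: Loose bystander: another heart cake, same size, near the back on the right. Origin: middle of its underside.
- jar: Loose bystander: jar with a red cap, 60 mm wide, 100 mm high, between and behind the boxes. Origin: middle of its underside.
- bowl: Loose bystander: metal bowl 120 mm wide, 60 mm high, left side. Origin: middle of its underside.
- label_roll: Loose bystander: paper ring 90 mm wide, 40 mm high, right side. Origin: middle of its underside.
- spatula: Loose bystander: hand spatula lying at the right side; origin on its underside.

How it is judged:
By the outcome, as a careful person would: the job done as asked, in the order asked, and still so for the second after the job is handed in, while the arm keeps its last pose, push and grip.
It also fails if it takes over 38 s, if anything falls off the work surface, if the arm or the gripper's body presses on something with over 40 N, if the wrist force passes 120 N, or if a joint passes its speed limit or range.

## Working session

There is one attempt and no reset: what is moved stays moved. The work goes in short steps, Python scripts to look and compute and a tool call to move; the robot and the scene stay as the last step left them, time stands still between calls to the robot, and variables do not carry over. Pictures are saved under pics/ and viewed, at most 10 in all, crops included, and the job is handed in when it is done.

Besides the shell and the picture viewer there is one more tool, called after "Emit:" as name(argument=value, ...) on one line, values as JSON. jog_arm: Moves the arm, as the interface text tells. Its arguments: {"type":"object","properties":{"increments":{"type":"array"},"force":{"type":"number"}},"required":["increments"]}

```bash
mkdir -p pics
python3 - <<'E'
from workcell import bot
import cv2,numpy as np
s=bot.sense();print(s['time_s'],s['eef_pos'],s['tool_rot'],s['opening'],s['contact_force'])
for c in ['top','side']:
    im=bot.get_image(c);cv2.imwrite(f'pics/{c}0.png',im[:,:,::-1])
    for n in ['rocker_on_end','rocker_box','button_box','blue_top','green_top','yellow_top','stop_top','jar']:
        r=bot.mark_of(c,n)
        print(c,n,[(np.round(d['at'],3).tolist(),round(d['p'],2)) for d in r[:2]])
print(bot.sense()['time_s'])
E
```

```text
0.0 [0.18622248 0.62201134 0.22566298] [-1.71764071e-04  1.44870165e-01  9.89450182e-01 -9.70704617e-04] 0.09159458734800535 [0.25287509 0.69406815 0.36382354]
top rocker_on_end [([0.482, 0.184, 0.085], 0.56), ([0.375, 0.016, -0.005], 0.32)]
top rocker_box [([0.539, -0.179, 0.003], 0.72), ([0.483, 0.184, 0.087], 0.21)]
top button_box [([0.531, 0.21, 0.004], 0.86), ([0.418, -0.451, -0.005], 0.61)]
top blue_top [([0.483, 0.185, 0.082], 0.55)]
top green_top []
top yellow_top [([0.553, 0.162, 0.086], 0.57)]
top stop_top [([0.499, 0.261, 0.091], 0.66)]
top jar [([0.684, 0.002, 0.0], 0.95)]
side rocker_on_end [([0.567, -0.191, 0.085], 0.64)]
side rocker_box [([0.541, -0.176, -0.0], 0.85)]
side button_box [([0.531, 0.212, -0.003], 0.57)]
side blue_top [([0.481, 0.185, 0.08], 0.5), ([0.568, -0.19, 0.088], 0.33)]
side green_top [([0.531, 0.214, -0.002], 0.26)]
side yellow_top [([0.555, 0.161, 0.076], 0.54)]
side stop_top [([0.499, 0.259, 0.092], 0.69), ([0.686, -0.006, 0.002], 0.4)]
side jar [([0.683, -0.008, 0.003], 0.91)]
0.9
```

View pics/top0.png

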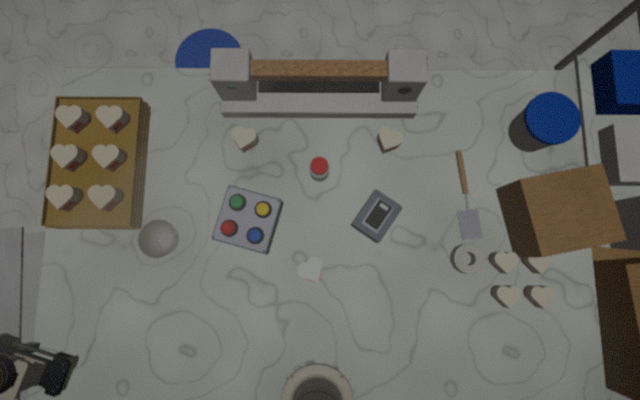

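View pics/side0.png

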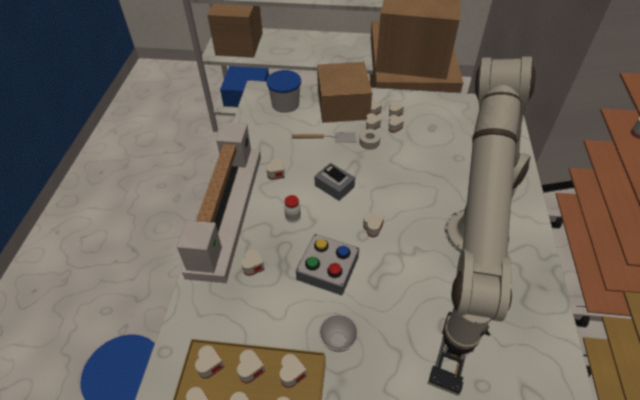

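The top view shows green at (237,202), yellow (263,209), red (229,228) and blue (255,235). The rocker box is at (377,215), its white bar on the upper-right side at about (384,205). The side view agrees: green (312,263), yellow (321,244), red (335,270), blue (343,252). The rocker's yaw looks closer to -39° than the network's figure, so I'll measure it from pixels.

Run:
```python
from workcell import bot
import cv2,numpy as np
def ray(c,px,z):
    k=bot.calibration(c);K,R,t=[np.array(k[a]) for a in('camera_matrix','R','t')]
    o=-R.T@t;d=R.T@np.linalg.solve(K,[*px,1]);return o+d*(z-o[2])/d[2]
for c,rc in [('top',(345,185,65,65)),('side',(310,155,50,50))]:
    im=cv2.imread(f'pics/{c}0.png');h=cv2.cvtColor(im,cv2.COLOR_BGR2HSV)
    x0,y0,x1,y1=(210,183,285,255) if c=='top' else (298,233,362,292)
    for n,lo,hi,z in [('blue',100,125,.082),('green',50,85,.082),('yellow',20,35,.082),('red',0,8,.092)]:
        m=(h[...,0]>=lo)&(h[...,0]<=hi)&(h[...,1]>110)&(h[...,2]>60);q=np.zeros_like(m);q[y0:y1,x0:x1]=m[y0:y1,x0:x1]
        ys,xs=np.nonzero(q);print(c,n,len(xs),xs.mean(),ys.mean(),ray(c,(xs.mean(),ys.mean()),z-.002).round(4))
    x,y,w,hh=rc;cr=im[y:y+hh,x:x+w]
    cv2.imwrite(f'pics/{c}_rock.png',cv2.resize(cr,None,fx=8,fy=8,interpolation=cv2.INTER_CUBIC))
    r=bot.silhouettes(c,'rocker_box')[0];ys,xs=np.nonzero(r['pixels']);print(r['p'],len(xs),cv2.minAreaRect(np.c_[xs,ys].astype(np.float32)))
```

```text
top blue 127 253.98425196850394 234.68503937007873 [0.4782 0.1842 0.08  ]
top green 1 240.0 200.0 [0.5798 0.2284 0.08  ]
top yellow 135 262.02962962962965 208.7111111111111 [0.5542 0.163  0.08  ]
top red 137 227.5182481751825 227.44525547445255 [0.4981 0.2592 0.09  ]
0.61 113 ((254.5, 234.5), (11.0, 11.0), 90.0)
side blue 83 342.855421686747 250.51807228915663 [0.4791 0.1881 0.08  ]
side green 79 312.0 261.67088607594934 [0.5776 0.2439 0.08  ]
side yellow 95 320.7473684210526 243.61052631578949 [0.5568 0.1672 0.08  ]
side red 111 334.3333333333333 268.2432432432432 [0.5008 0.2684 0.09  ]
0.71 974 ((334.2528381347656, 181.0955352783203), (39.11392593383789, 28.51394271850586), 32.0053825378418)
```

View pics/top_rock.png

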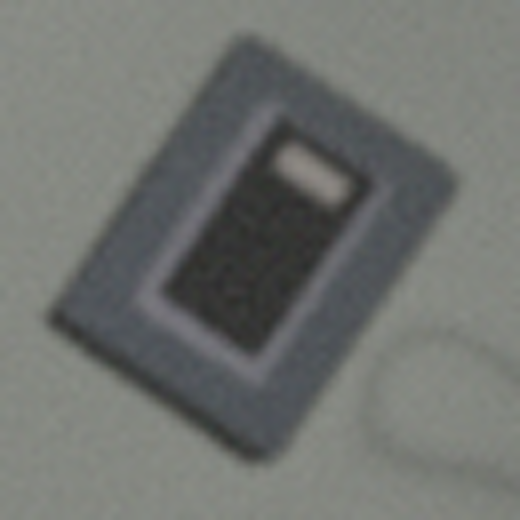

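View pics/side_rock.png

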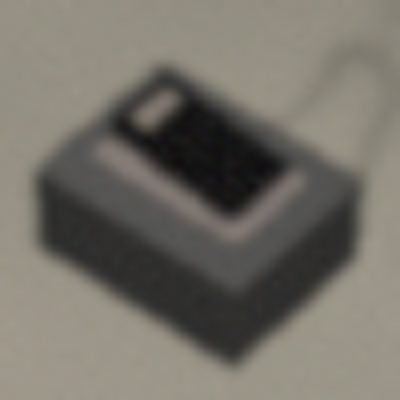

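Top crop: white bar centre at (384,207) in the full picture, rocker axis at about -35°. Side crop: bar at (330,169), on the box's far end.

```bash
cat > h.py <<'E'
from workcell import bot
import numpy as np
from scipy.spatial.transform import Rotation as Ro
def ray(c,px,z):
    k=bot.calibration(c);K,R,t=[np.array(k[a]) for a in('camera_matrix','R','t')]
    o=-R.T@t;d=R.T@np.linalg.solve(K,[*px,1]);return o+d*(z-o[2])/d[2]
def go(*ts,yaw=None):
    s=bot.sense();p=np.array(s['eef_pos']);q=s['tool_rot'];R=Ro.from_quat([*q[1:],q[0]]).as_matrix()
    a=np.degrees(np.arctan2(R[1,0],R[0,0]));print('t',s['time_s'],'p',p.round(4),'yaw x',a.round(1),'tilt z',R[:,2].round(3),'F',np.round(s['contact_force'],1),'open',s['opening'])
    if yaw is not None:
        print('roll',a-yaw);c,n=np.cos(np.radians(yaw)),np.sin(np.radians(yaw));R=np.array([[c,n,0],[n,-c,0],[0,0,-1]])
    for t in ts:
        print(t,'units',(R.T@(np.array(t)-p)/.05).round(2));p=np.array(t)
E
python3 - <<'E'
from h import *
print(ray('top',(383.9,207),.088),ray('side',(329.8,168.7),.088))
print(ray('top',(378,214.6),.083),ray('side',(335,174),.083))
go((.44,.38,.23),(.562,-.193,.23),yaw=145)
E
```

```text
[ 0.55975811 -0.19287893  0.088     ] [ 0.56045165 -0.18701693  0.088     ]
[ 0.53799647 -0.17604843  0.083     ] [ 0.53812724 -0.16538113  0.083     ]
t 1.0 p [0.1863 0.6227 0.2268] yaw x 163.3 tilt z [-0.  0. -1.] F [-0.2  0.9 -0.2] open 0.09192878504017883
roll 18.3439047047369
(0.44, 0.38, 0.23) units [-6.94 -1.07 -0.06]
(0.562, -0.193, 0.23) units [-8.57 -7.99  0.  ]
```

Emit:
jog_arm(increments=[[0,[0,0,0],9.2],[0,[0,0,0],9.2],[0,[-0.87,-0.13,0],0],[0,[-0.87,-0.13,0],0],[0,[-0.87,-0.13,0],0],[0,[-0.87,-0.13,0],0],[0,[-0.87,-0.13,0],0],[0,[-0.87,-0.13,0],0],[0,[-0.87,-0.13,0],0],[0,[-0.87,-0.13,0],0]], force=20)

```text
time_s: 2.25
eef_pos: [0.4423, 0.3793, 0.227]
tool_rot: [0.0, 0.301, 0.954, 0.0]
contact_force: [-0.1, 1.2, -0.3]
opening: 0.0006
gripper_force: 0.0
```

Emit:
jog_arm(increments=[[0,[-0.71,-0.67,0],0],[0,[-0.71,-0.67,0],0],[0,[-0.71,-0.67,0],0],[0,[-0.71,-0.67,0],0],[0,[-0.71,-0.67,0],0],[0,[-0.71,-0.67,0],0],[0,[-0.71,-0.67,0],0],[0,[-0.71,-0.67,0],0],[0,[-0.71,-0.67,0],0],[0,[-0.71,-0.67,0],0],[0,[-0.71,-0.67,0],0],[0,[-0.71,-0.67,0],0]])

```text
time_s: 3.75
eef_pos: [0.5595, -0.1949, 0.227]
tool_rot: [0.0, 0.301, 0.954, 0.0]
contact_force: [0.2, 0.6, -0.3]
opening: 0.0005
gripper_force: 0.0
```

Run:
```python
from h import *
import cv2
go((.561,-.191,.15),(.561,-.191,.1),yaw=145)
cv2.imwrite('pics/w1.png',bot.get_image('wrist')[:,:,::-1])
r=bot.mark_of('wrist','rocker_on_end');print([(np.round(d['at'],3),d['p']) for d in r])
r=bot.mark_of('wrist','rocker_box');print([(np.round(d['at'],3),d['p']) for d in r])
```

```text
t 3.75 p [ 0.5595 -0.1949  0.227 ] yaw x 145.0 tilt z [ 0.001  0.    -1.   ] F [ 0.2  0.6 -0.3] open 0.00047010815866295946
roll -0.03893552471578232
(0.561, -0.191, 0.15) units [0.02 0.08 1.54]
(0.561, -0.191, 0.1) units [0. 0. 1.]
[(array([ 0.561, -0.189,  0.088]), 0.6)]
[(array([ 0.546, -0.176,  0.001]), 0.68)]
```

View pics/w1.png

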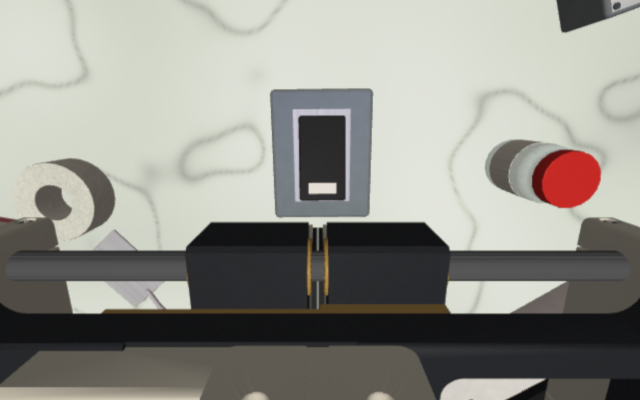

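The wrist view shows the rocker square to the image axes, its white bar at (322,188) on the end toward the fingers. I'll cast that pixel to z=0.088.

```bash
cat >> h.py <<'E'
def wray(px,z):
    s=bot.sense();q=s['tool_rot'];T=np.eye(4);T[:3,:3]=Ro.from_quat([*q[1:],q[0]]).as_matrix();T[:3,3]=s['eef_pos']
    k=bot.calibration('wrist');M=T@np.array(k['hand_eye']);o=M[:3,3];d=M[:3,:3]@np.linalg.solve(np.array(k['camera_matrix']),[*px,1])
    return o+d*(z-o[2])/d[2]
E
python3 - <<'E'
from h import *
b=wray((322,188),.088);print(b,wray((322,157),.083))
go((*b[:2],.1),(*b[:2],.0785))
E
```

```text
[ 0.5627378 -0.1937927  0.088    ] [ 0.53936315 -0.1772035   0.083     ]
t 3.9 p [ 0.5587 -0.1973  0.2266] yaw x 144.6 tilt z [-0.    -0.001 -1.   ] F [ 0.1  0.4 -0.2] open 0.0002449105547700671
(np.float64(0.562737796731694), np.float64(-0.19379270042773605), 0.1) units [-0.02  0.11  2.53]
(np.float64(0.562737796731694), np.float64(-0.19379270042773605), 0.0785) units [0.   0.   0.43]
```

Emit:
jog_arm(increments=[[0,[0,0.08,0.5],0],[0,[0,0,0.8],0],[0,[0,0,0.8],0],[0,[0,0,0.4],0],[0,[0,0,0],0]])

```text
time_s: 4.53
eef_pos: [0.56, -0.188, 0.1]
tool_rot: [-0.002, 0.3, 0.954, 0.0]
contact_force: [-0.6, 0.1, 0.6]
opening: -0.0001
gripper_force: 0.0
```

Emit:
jog_arm(increments=[[0,[0,0,0.1],0],[0,[0,0,0.1],0],[0,[0,0,0.1],0],[0,[0,0,0],0]])

```text
time_s: 5.03
eef_pos: [0.5618, -0.1903, 0.0869]
tool_rot: [0.0, 0.301, 0.954, 0.0]
contact_force: [-0.5, 0.1, 0.3]
opening: 0.0002
gripper_force: 0.1
```

Emit:
jog_arm(increments=[[0,[0,0,0.06],0],[0,[0,0,0.06],0],[0,[0,0,0],0]])

```text
time_s: 5.4
eef_pos: [0.5627, -0.191, 0.0814]
tool_rot: [0.001, 0.301, 0.954, -0.0]
contact_force: [2.3, -2.4, 3.4]
opening: 0.0002
gripper_force: 1.8
```

Emit:
jog_arm(increments=[[0,[0,0,0.05],0],[0,[0,0,0.05],0],[0,[0,0,0],0]])

```text
time_s: 5.78
eef_pos: [0.5633, -0.1913, 0.0782]
tool_rot: [0.002, 0.301, 0.953, -0.0]
contact_force: [-0.2, -1.4, 15.6]
opening: 0.0006
gripper_force: 7.8
```

Emit:
jog_arm(increments=[[0,[0,0,0.02],0],[0,[0,0,0],0],[0,[0,0,-0.5],0],[0,[0,0,-0.9],0],[0,[0,0,-0.9],0],[0,[0,0,-0.5],0],[0,[0,0,0],0]])

```text
time_s: 6.65
eef_pos: [0.5621, -0.1903, 0.2163]
tool_rot: [0.001, 0.301, 0.954, 0.0]
contact_force: [-0.1, -0.2, 0.2]
opening: 0.0003
gripper_force: 0.0
```

Run:
```python
from h import *
import cv2
im=bot.get_image('wrist');cv2.imwrite('pics/w2.png',im[60:260,220:420,::-1].repeat(3,0).repeat(3,1))
r=bot.mark_of('wrist','rocker_on_end');print([(np.round(d['at'],4),d['p']) for d in r])
go((.479,.186,.22),(.479,.186,.095),yaw=145)
```

```text
[(array([ 0.5629, -0.1918,  0.0761]), 0.89)]
t 6.75 p [ 0.5604 -0.1898  0.2134] yaw x 144.9 tilt z [-0.002  0.001 -1.   ] F [-0.2  0.1 -0.5] open 0.00041082083931991565
roll -0.05268647976228635
(0.479, 0.186, 0.22) units [ 5.64  5.22 -0.13]
(0.479, 0.186, 0.095) units [0.  0.  2.5]
```

View pics/w2.png

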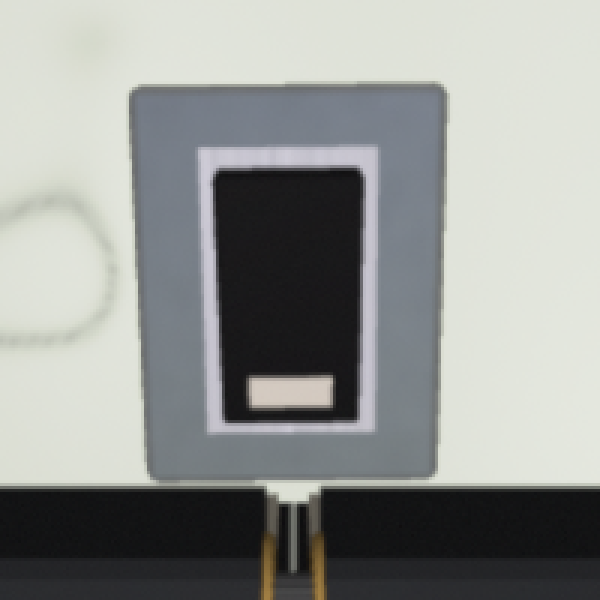

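The bar's end of the rocker now looks narrower, meaning it is lower, and the network puts the bar at 76 mm (77 expected). The rocker is on, so next is blue.

Emit:
jog_arm(increments=[[0,[0.7,0.65,0],0],[0,[0.7,0.65,0],0],[0,[0.7,0.65,0],0],[0,[0.7,0.65,0],0],[0,[0.7,0.65,0],0],[0,[0.7,0.65,0],0],[0,[0.7,0.65,0],0],[0,[0.7,0.65,0],0],[0,[0,0,0],0]])

```text
time_s: 7.88
eef_pos: [0.4786, 0.1878, 0.2127]
tool_rot: [-0.002, 0.297, 0.955, -0.0]
contact_force: [0.0, -1.1, -0.8]
opening: 0.0003
gripper_force: 0.0
```

Run:
```python
from h import *
import cv2
im=bot.get_image('wrist');cv2.imwrite('pics/w3.png',im[:,:,::-1])
for n in ['blue_top','green_top','yellow_top','stop_top']:
    r=bot.mark_of('wrist',n);print(n,[(np.round(d['at'],4),d['p']) for d in r])
go((.479,.186,.095),yaw=145)
```

```text
blue_top [(array([0.4788, 0.1832, 0.0811]), 0.9)]
green_top []
yellow_top []
stop_top [(array([0.5019, 0.2607, 0.0891]), 0.7)]
t 8.125 p [0.4814 0.1816 0.2138] yaw x 144.8 tilt z [-0.002 -0.001 -1.   ] F [ 0.5 -0.8  0.4] open 0.00040812508074412955
roll -0.19776313881510532
(0.479, 0.186, 0.095) units [0.09 0.04 2.38]
```

View pics/w3.png

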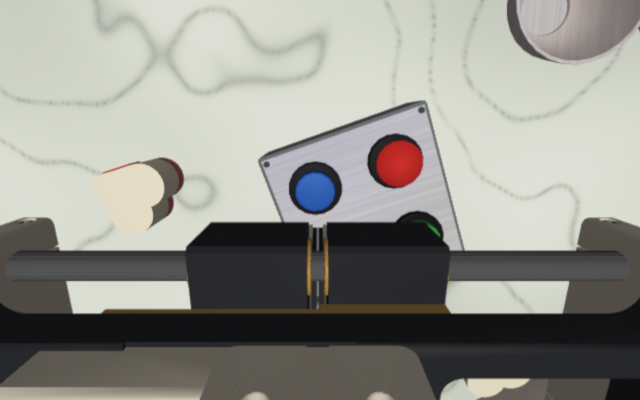

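Wrist view: blue at (315,190) directly ahead of the fingers, red at (399,162) well clear. The TCP is over blue to within about 3 mm, so I'm going down.

Emit:
jog_arm(increments=[[0,[0,0,0.6],0],[0,[0,0,0.8],0],[0,[0,0,0.7],0],[0,[0,0,0.35],0],[0,[0,0,0],0],[0,[0,0,0.1],0],[0,[0,0,0.07],0],[0,[0,0,0],0]])

```text
time_s: 9.12
eef_pos: [0.4818, 0.1836, 0.0842]
tool_rot: [0.0, 0.301, 0.954, 0.0]
contact_force: [1.0, 0.1, -0.7]
opening: 0.0003
gripper_force: 0.0
```

Emit:
jog_arm(increments=[[0,[0,0,0.06],0],[0,[0,0,0.06],0],[0,[0,0,0],0]])

```text
time_s: 9.5
eef_pos: [0.482, 0.1837, 0.0778]
tool_rot: [0.0, 0.301, 0.954, 0.0]
contact_force: [0.6, 0.9, 1.7]
opening: 0.0002
gripper_force: 0.7
```

Emit:
jog_arm(increments=[[0,[0,0,0.06],0],[0,[0,0,0.06],0],[0,[0,0,0],0]])

```text
time_s: 9.88
eef_pos: [0.4822, 0.1837, 0.0737]
tool_rot: [0.001, 0.301, 0.954, 0.0]
contact_force: [-5.8, -1.5, 22.2]
opening: 0.0004
gripper_force: 11.5
```

Emit:
jog_arm(increments=[[0,[0,0,0.02],0],[0,[0,0,0],0]])

```text
time_s: 10.12
eef_pos: [0.4823, 0.1837, 0.0736]
tool_rot: [0.001, 0.301, 0.954, 0.0]
contact_force: [-7.8, -2.0, 30.5]
opening: 0.0005
gripper_force: 15.5
```

Firm stop at 73.6 mm with 30 N, so blue is fully in. Raising and going over green, estimated at (0.574, 0.239).

Emit:
jog_arm(increments=[[0,[0,0,-0.5],0],[0,[0,0,-0.8],0],[0,[0,0,-0.8],0],[0,[0,0,-0.6],0],[0,[-0.3,0.7,0],0],[0,[-0.3,0.7,0],0],[0,[-0.28,0.55,0],0],[0,[0,0,0],0]])

```text
time_s: 11.12
eef_pos: [0.5742, 0.2388, 0.2043]
tool_rot: [-0.001, 0.301, 0.954, -0.0]
contact_force: [-0.5, 0.6, -1.2]
opening: 0.0003
gripper_force: 0.0
```

Run:
```python
from h import *
import cv2
im=bot.get_image('wrist');cv2.imwrite('pics/w4.png',im[:,:,::-1])
for n in ['blue_top','green_top','yellow_top','stop_top']:
    r=bot.mark_of('wrist',n);print(n,[(np.round(d['at'],4),d['p']) for d in r])
go((.574,.239,.09),yaw=145)
```

```text
blue_top [(array([0.4769, 0.1855, 0.0727]), 0.74)]
green_top [(array([0.5781, 0.24  , 0.0822]), 0.73)]
yellow_top [(array([0.5563, 0.1627, 0.0825]), 0.79)]
stop_top [(array([0.5031, 0.2567, 0.0918]), 0.77), (array([0.5788, 0.2419, 0.0638]), 0.19), (array([0.4795, 0.1889, 0.0598]), 0.15)]
t 11.375 p [0.5726 0.2373 0.2054] yaw x 144.9 tilt z [-0.001 -0.001 -1.   ] F [-0.1 -0.1 -0.5] open 0.0005117965308012043
roll -0.07004308785045055
(0.574, 0.239, 0.09) units [-0.    0.04  2.31]
```

View pics/w4.png

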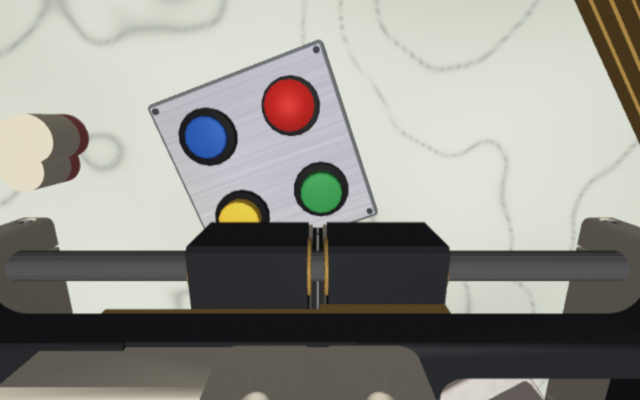

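Wrist view: green at (321,188) under the fingers. Blue at (208,137) sits sunk in its collar at 73 mm, so it has latched. Red and yellow are out. A 3 mm correction, then down.

Emit:
jog_arm(increments=[[0,[-0.02,0.06,0.6],0],[0,[0,0,0.8],0],[0,[0,0,0.7],0],[0,[0,0,0.2],0],[0,[0,0,0.1],0],[0,[0,0,0],0]])

```text
time_s: 12.12
eef_pos: [0.5769, 0.2402, 0.0869]
tool_rot: [0.001, 0.301, 0.954, 0.001]
contact_force: [0.7, -0.2, 0.6]
opening: 0.0004
gripper_force: 0.0
```

Emit:
jog_arm(increments=[[0,[0,0,0.06],0],[0,[0,0,0.06],0],[0,[0,0,0.05],0],[0,[0,0,0],0]])

```text
time_s: 12.62
eef_pos: [0.5769, 0.2402, 0.0777]
tool_rot: [0.001, 0.301, 0.954, 0.001]
contact_force: [0.6, -1.0, 4.5]
opening: 0.0003
gripper_force: 1.6
```

Emit:
jog_arm(increments=[[0,[0,0,0.06],0],[0,[0,0,0.05],0],[0,[0,0,0],0],[0,[0,0,0],0]])

```text
time_s: 13.12
eef_pos: [0.577, 0.2403, 0.0741]
tool_rot: [0.001, 0.301, 0.954, 0.001]
contact_force: [-3.8, -0.2, 17.0]
opening: 0.0003
gripper_force: 8.7
```

Emit:
jog_arm(increments=[[0,[0,0,0.02],0],[0,[0,0,0],0],[0,[0,0,0],0],[0,[0,0,0],0]])

```text
time_s: 13.62
eef_pos: [0.5771, 0.2402, 0.0739]
tool_rot: [0.001, 0.301, 0.954, 0.001]
contact_force: [-5.8, -3.0, 23.6]
opening: 0.0001
gripper_force: 11.6
```

```bash
python3 -c "
from workcell import bot
print(bot.hand_in())"
```

```text
the job is handed in; nothing more can be done
None
```

Handed in at about 13.6 s: rocker pressed fully on, then blue latched in, and green held against its stop with about 24 N; yellow, red and the loose items were not touched.

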